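# Load the laminating press and hold its recessed reset

## Task

Load the bench press: lay the white plastic separator sheet flat and square on the wooden board that already lies on the press bed, let go, then set the second board squarely on top of the sheet and let go. Then take the square-handled pin from the tool block, reach its shank down through the round opening in the top of the control box, press the recessed reset button well down and keep it there: the program finishes while still gripping the pin and holding the button. Leave the round-headed awl in the block and the other things on the bench where they are.

Things in the scene. Friction and masses are not known exactly. Their poses are not given: they have to be found in the camera images.
- bed (a point): centre of the flat top of the grey press bed (fixed; 170 mm along its x, 190 mm along its y, top 24 mm above the bench). A column 135 mm tall stands at its far (+x) edge, its axis 130 mm along +x and 40 mm along -y from the bed's centre, with a foot 30 mm tall that overlaps the edge to x = 90 mm; the press head is parked beyond it, on the side away from the bed, and does not move
- lower_board_c (a point): centre of the board that lies on the press bed, loose: 100 mm along its x, 54 mm along its y, 24 mm thick; z up
- sheet_c (a point): centre of the separator sheet: stiff white plastic plate, 106 mm along its x, 60 mm along its y, 6 mm thick, lying flat on the bench at the left; 50 g. Its place and the second board's are swapped in some starts
- upper_board_c (a point): centre of the second board, same size as the first (100 along x, 54 along y, 24 mm thick), lying flat on the bench at the left; about 95 g
- control_box: grey control box fixed on the bench at the right, 110 x 110 mm, 75 mm tall; origin at the centre of its underside, z up
- opening (a point): centre of the round opening in the top face of the control box: 18 mm across, straight down through a top 25 mm thick
- button_top (a point): centre of the top of the reset button, a white disc 23 mm across under the opening, 25 mm below the box's top face when up
- reset_button (a joint): travel of the reset button in m: 0 up, 0.006 fully down; a spring pushes back with 1.2 N at first and 4.8 N fully down
- pin_handle (a point): centre of the handle of the reset pin: upright light-wood handle of square section 20 x 20 mm, 60 mm tall; its sides face along x and y. Below it a round steel shank 7 mm across and 60 mm long; 60 g. The pin stands in one of the two holes of the tool block, the handle's underside resting on the block's top
- pin_tip (a point): lower end of the pin's shank, 90 mm below the centre of the handle
- tool_block: dark wood block fixed on the bench, 50 mm along its x, 135 mm along its y, 75 mm tall; origin at the centre of its underside. Two upright holes 11 mm across, 68 mm deep, at y = +40 and -40 mm
- awl_handle (a point): middle of the 50 mm tall round mushroom-shaped wooden handle (36 mm across) of an awl standing in the other hole of the block; same wood as the pin; to be left there
- offcut: loose light wood offcut, 45 x 35 x 25 mm; origin at the middle of its underside; to be left where it is
- pencil: flat carpenter's pencil, 120 mm long, 12 wide, 7 thick; origin at the middle of its underside; to be left where it is
- glue: white glue bottle standing at the far left, 54 mm across, 150 mm tall; origin at the middle of its underside; to be left where it is
- square: try square lying flat: dark wood stock 110 x 22 x 18 mm, steel blade 130 mm; origin under the middle of the stock; to be left where it is
- tape: black tape measure, 65 x 32 x 62 mm; origin at the middle of its underside; to be left where it is
Things that resemble listed ones, but are neither listed nor needed, are in the scene too. Of the things that look like the part that bears sheet_c, take the one that is nearest to the robot's base at the start.

How it is judged:
On the way, in this order (a step that is already met when the one before it is completed fails the run):
1. the sheet lies flat and square on the lower board, released (horizontal distance between sheet_c and lower_board_c below 0.012 m and angle between the x axis of sheet_c and the x axis of lower_board_c, either way round below 0.2 rad and z of sheet_c in the frame of lower_board_c between 0.012 and 0.018 m and angle between sheet_c's own z axis and vertical below 0.06 rad and contact force between the fingers and sheet below 0.05 N and linear speed of sheet below 0.02 m/s), for 0.2 s.
2. the second board lies square on the sheet, released (all of step 1 and horizontal distance between upper_board_c and lower_board_c below 0.012 m and angle between the x axis of upper_board_c and the x axis of lower_board_c, either way round below 0.2 rad and z of upper_board_c in the frame of lower_board_c between 0.0275 and 0.0325 m and angle between upper_board_c's own z axis and vertical below 0.06 rad and contact force between the fingers and upper_board below 0.05 N and linear speed of upper_board below 0.02 m/s), for 0.2 s.
At the end, for the whole second after the job is handed in: Sheet and second board lie flat, released, on the lower board, each within 12 mm and 0.2 rad of it, the lower board on the bed within 40 mm of its centre; the pin, gripped by the fingers, reaches through the opening and holds the button at least 4 mm down through the last second (all of step 2 and horizontal distance between lower_board_c and bed below 0.04 m and z of lower_board_c in the frame of bed between 0.009 and 0.015 m and value of joint reset_button above 0.004 m and distance between pin_tip and button_top below 0.013 m and z of pin_tip in the frame of opening below -0.025 m and contact force between pin and control_box above 1 N and contact force between the fingers and pin above 1 N and contact force between the fingers and control_box below 0.1 N); the arm keeps its last pose, push and grip.
It fails at once if the awl is moved by more than 40 mm (distance of awl_handle from where it was at the start of the episode above 0.04 m).
It fails at once if another thing on the bench is moved by more than 40 mm (distance of any of offcut, pencil, glue, square, tape from where it was at the start of the episode above 0.04 m).
It also fails if it takes over 72 s, if anything falls off the work surface, if the arm or the gripper's body presses on something with over 40 N, if the wrist force passes 120 N, or if a joint passes its speed limit or range.

## Robot

A 7-joint arm with a two-finger parallel gripper is mounted at the origin on the work surface. World frame = base frame: x ahead of the robot, y to its left, z up, the work surface at z = 0. Lengths are in m, angles in rad, forces in N, time in s.
With the tool pointing down it reaches from about 0.425 to 0.875 m from the base axis. Payload 4.7 kg.
Tool frame: the origin (TCP) lies at the very end of the fingers, on their centre line; the grasp point (between the pads) lies 19 mm behind it (bot.grip_point_offset is the x of the grasp point in the tool frame, in m); x points along the fingers, y is the direction in which the jaws open and shut, and the axes are right-handed (so a half turn about x gives the same grasp; the last joint's range is limited). The gripper opens to 85 mm and grips with 20 to 120 N. Pads are 22 mm wide; open, the fingers measure 114 mm over their backs; the gripper's body (76 mm by 85 mm) begins 54 mm behind the grasp point. The pads swing forward as they close: fully open they stand 13 mm farther back than shut.
Start: joints at [-1.23, 0.321, -0.07, 1.45, 0.023, 1.371, -0.057], TCP at [0.209, 0.616, 0.231] pointing down, gripper open.
Joint ranges: [-2.86, 2.86], [-0.3, 2.09], [-1.38, 1.24], [0.06, 2.45], [-1.56, 4.7], [0.09, 2.05], [-2.69, 2.69]. Speed limits (rad/s): [2.57, 2.57, 3.14, 3.14, 3.14, 3.14, 3.14].

## Interface

Orientations are given as a unit quaternion [x, y, z, w].
In Python, from plant import bot gives the robot as it stands. The module is installed in compiled form; this text tells all that it offers.
- The arm moves only by the shell command python3 -m crank 'ROWS'. ROWS is text: rows parted by semicolons, each of 7 numbers parted by spaces: the shift along the world's x, y, z as a fraction of full scale, then the turn, a rotation vector about the world's x, y, z as a fraction of full scale, then the opening, from 0 (shut) to 1 (fully open). In form: dx dy dz rx ry rz hand; .... A call has 1 to 20 rows; each row shifts and turns the commanded pose from where the row before left it; what a row does not reach is not made up. Full scale, the value 1, is 0.15 m for a shift and 45 degrees for a turn. A row lasts 1/12 s, in which the tool goes at most 41.7 mm and 7.16 degrees, less where a joint would pass 70% of its speed; a pose out of reach is approached as far as the arm can. A call with a number of a shift or a turn outside -1 to 1 is refused whole. A call with a gripper value outside its range is refused whole. The fingers move at their own pace and stop on an object; the grip force is fixed at half the most. Time passes only in rows, so rows that do not move let the fingers close. It gives the time, the measured TCP pose, the force and the opening at its end, in the units of the state.
- bot.get_state(): the state, without advancing time (a new reading comes with each control period).
- bot.camera(name): name is "side" or "top"; returns a dict with "image" (480x640x3 uint8, red, green, blue), "intrinsics" (3x3 intrinsics, pixels), "T" (4x4, takes a point from camera to world coordinates). Camera axes: x right, y down, z forward; pixel columns grow to the right and rows downward; lengths in m; the calibration is good to about 2 mm. A picture is of the moment at which its call begins. There is no depth.
- bot.sign_off(): hands the job in, once; it reports no verdict.
The state is a dict: "time_s": time; "joint_positions": joint angles; "joint_velocities": joint speeds; "tau": joint torques, N m; "position": TCP position; "tool_rot": TCP orientation; "force": force on the tool from outside, world axes, zero at the start; "torque": the same for the moment, N m; "grip_width": finger opening in m.
Only numpy, scipy, OpenCV 4.12 (cv2) and the standard library are available. Lean on these libraries where they do the work, as an engineer would, in place of code of your own. Each camera call takes 0.05 s, during which the arm holds its last target.

## Working session

There is one attempt and no reset: what is moved stays moved. The work goes in short steps, Python scripts to look and compute and a shell command to move; the robot and the scene stay as the last step left them, time stands still between calls to the robot, and variables do not carry over. Pictures are saved under pics/ and viewed, and the job is handed in when it is done.

```bash
mkdir -p pics
python3 - <<'E'
from plant import bot
import cv2,numpy as np
s=bot.get_state();print({k:np.round(v,3).tolist() for k,v in s.items()}, bot.grip_point_offset)
for n in("side","top"):
    c=bot.camera(n);cv2.imwrite(f"pics/{n}0.png",c["image"][:,:,::-1]);print(n,c["intrinsics"].round(2).tolist(),c["T"].round(4).tolist())
    np.savez(f"{n}0.npz",**c)
E
```

```text
{'time_s': 0.0, 'joint_positions': [-1.23, 0.322, -0.07, 1.452, 0.023, 1.371, -0.057], 'joint_velocities': [-0.001, 0.002, -0.0, 0.001, 0.0, 0.001, -0.001], 'tau': [-0.0, -49.359, -0.382, -31.434, 0.013, 0.011, 0.0], 'position': [0.209, 0.615, 0.23], 'tool_rot': [0.114, 0.698, -0.116, 0.698], 'force': [-0.065, -0.771, -0.265], 'torque': [-0.091, -0.044, 0.005], 'grip_width': 0.086} -0.0187
side [[589.5, 0.0, 319.64], [0.0, 589.5, 228.57], [0.0, 0.0, 1.0]] [[0.6772, -0.4918, 0.5473, -0.2034], [-0.7357, -0.4377, 0.5169, -0.77], [-0.0147, -0.7527, -0.6582, 1.0481], [0.0, 0.0, 0.0, 1.0]]
top [[552.19, 0.0, 326.76], [0.0, 552.19, 248.78], [0.0, 0.0, 1.0]] [[0.014, -0.9947, 0.1017, 0.4968], [-0.9998, -0.015, -0.0092, 0.002], [0.0107, -0.1016, -0.9948, 1.2996], [0.0, 0.0, 0.0, 1.0]]
```

View pics/side0.png

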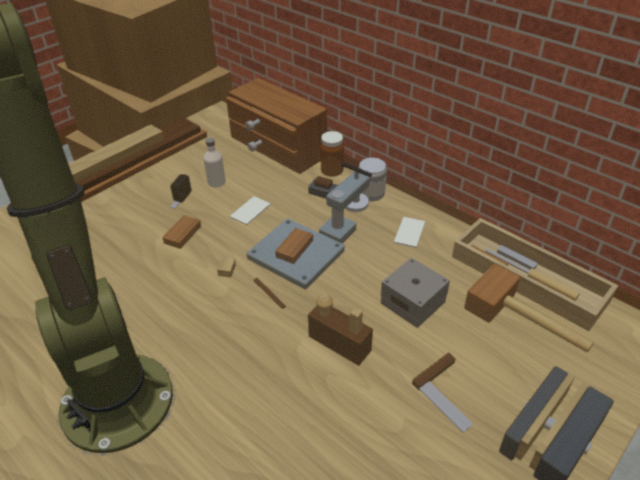

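View pics/top0.png

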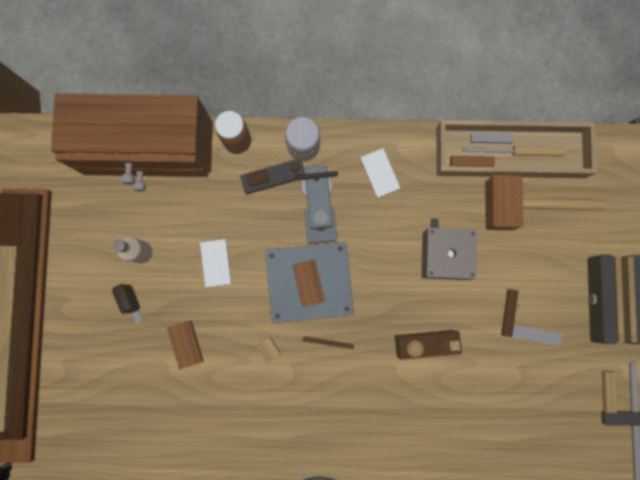

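Candidates. White sheet: top (215,263) and top (380,172). Second board: top (185,344); the mallet head at (506,201) and the bed board at (308,283) look alike. Pin: square handle at top (455,346), with the round awl at (415,349). Next I measure these and check close crops.

```bash
cat > h.py <<'E'
import numpy as np,cv2
def load(n): 
    d=np.load(n); return {k:d[k] for k in d}
def proj(c,P):
    T=np.linalg.inv(c["T"]);p=T[:3,:3]@np.asarray(P,float)+T[:3,3];q=c["intrinsics"]@p;return q[:2]/q[2]
def ray(c,uv):
    d=c["T"][:3,:3]@np.linalg.inv(c["intrinsics"])@np.array([uv[0],uv[1],1.]);return c["T"][:3,3],d/np.linalg.norm(d)
def onz(c,uv,z):
    o,d=ray(c,uv);return o+d*(z-o[2])/d[2]
def tri(c1,u1,c2,u2):
    o1,d1=ray(c1,u1);o2,d2=ray(c2,u2)
    t=np.linalg.lstsq(np.c_[d1,-d2],o2-o1,rcond=None)[0]
    a=o1+t[0]*d1;b=o2+t[1]*d2;return (a+b)/2,np.linalg.norm(a-b)
def crop(c,x0,y0,x1,y1,k,fn):
    cv2.imwrite(fn,cv2.resize(c["image"][y0:y1,x0:x1,::-1],None,fx=k,fy=k,interpolation=cv2.INTER_CUBIC))
E
python3 - <<'E'
from h import *
t=load("top0.npz");s=load("side0.npz")
crop(t,150,220,370,380,3.6,"pics/t1.png")
crop(t,380,210,500,370,3.7,"pics/t2.png")
crop(s,150,160,360,300,3.8,"pics/s1.png")
crop(s,290,240,460,370,4,"pics/s2.png")
for p in [(215,263),(380,172)]: print(onz(t,p,.006), np.linalg.norm(onz(t,p,.006)[:2]))
E
```

```text
[0.59160268 0.25144843 0.006     ] 0.6428219421132896
[ 0.81549952 -0.1347249   0.006     ] 0.8265532409697323
```

View pics/t1.png

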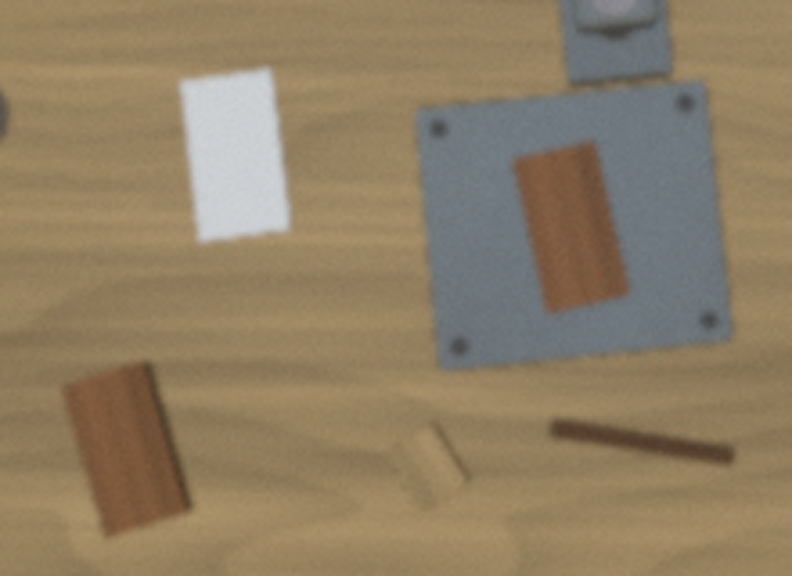

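View pics/t2.png

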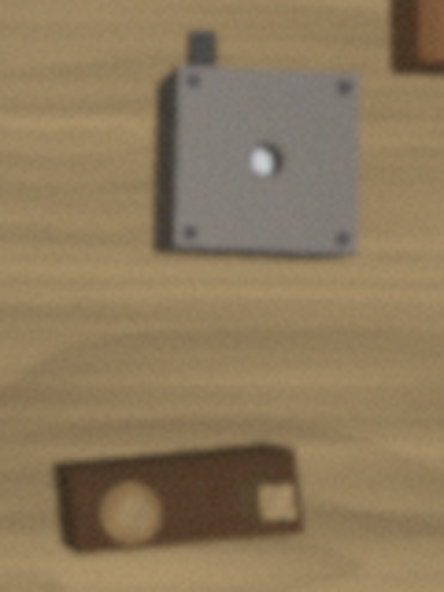

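View pics/s1.png

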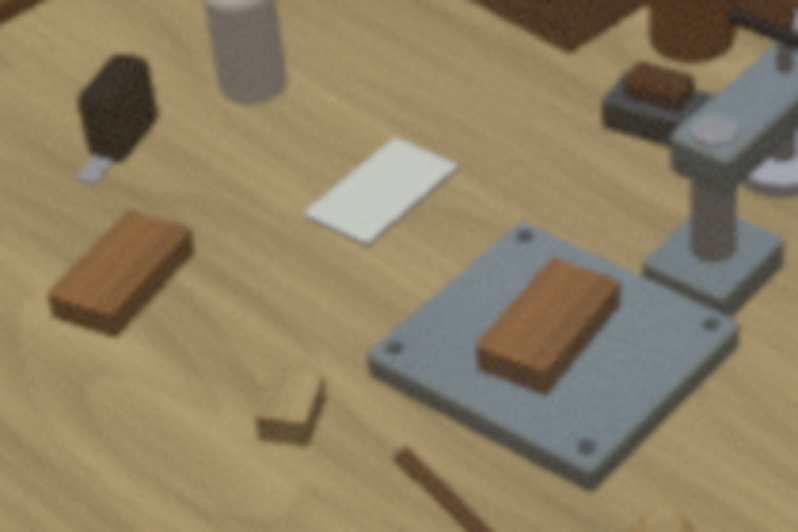

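View pics/s2.png

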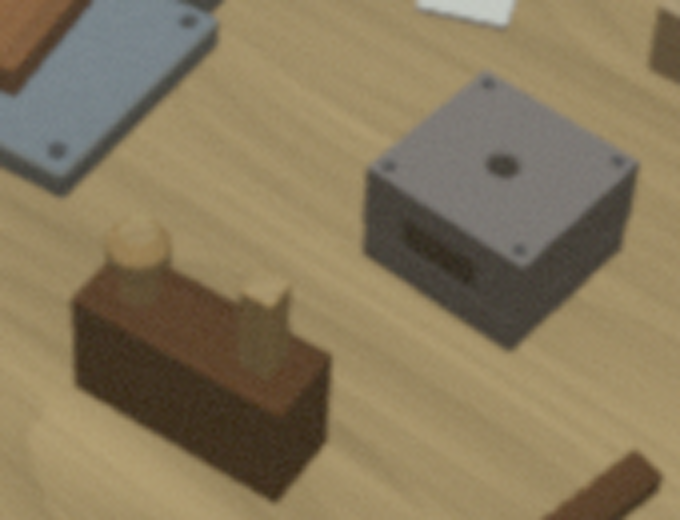

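The crops show the near sheet at top t1 crop (235,155), i.e. (215,263), 0.64 m from the base against 0.83 m for the other, so I take the near one. The pin is the square handle at t2 crop (276,502), i.e. (455,346). Next I measure with masks.

```bash
cat > m.py <<'E'
from h import *
def blob(img,mask,near,approx=True):
    mask=cv2.morphologyEx(mask.astype(np.uint8)*255,cv2.MORPH_OPEN,np.ones((2,2)))
    cs,_=cv2.findContours(mask,cv2.RETR_EXTERNAL,cv2.CHAIN_APPROX_NONE)
    cs=[c for c in cs if cv2.contourArea(c)>30]
    return min(cs,key=lambda c:abs(cv2.pointPolygonTest(c,tuple(map(float,near)),True)) if cv2.pointPolygonTest(c,tuple(map(float,near)),False)<0 else -1)
def faceplane(c,cnt,z):
    P=np.array([onz(c,p[0],z)[:2] for p in cnt],np.float32)
    (cx,cy),(w,h),a=cv2.minAreaRect((P*1000))
    if w<h: a-=90;w,h=h,w
    a=(a+90)%180-90
    m=cv2.moments((P*1e3).reshape(-1,1,2)); 
    return np.round([cx,cy,w,h,a],1), np.round([m['m10']/m['m00'],m['m01']/m['m00']],1)
E
python3 - <<'E'
from m import *
t=load("top0.npz");s=load("side0.npz")
for c,n,pts in((t,'top',dict(sheet=(215,263),far=(380,172),board=(185,344),low=(308,283))),(s,'side',dict(sheet=(250,210),far=(410,231),board=(180,226),low=(295,240)))):
    im=cv2.GaussianBlur(c["image"],(3,3),0).astype(int);hsv=cv2.cvtColor(im.astype(np.uint8),cv2.COLOR_RGB2HSV)
    for k,p in pts.items():
        print(n,k,im[p[1],p[0]],hsv[p[1],p[0]])
        if k in('sheet','far'): m=(im.min(2)>165)&(hsv[...,1]<50)
        else: m=(hsv[...,0]<14)&(hsv[...,1]>100)&(im[...,0]>(95 if n=='top' else 70))
        cn=blob(im,m,p)
        for z in ([0,.006] if k in('sheet','far') else [.024,.048]): print('  z',z,faceplane(c,cn,z))
E
```

```text
top sheet [204 207 210] [105   7 210]
  z 0 (array([590.8, 250.7, 105.3,  59.1,   8.7]), array([590.7, 250.6]))
  z 0.006 (array([590.4, 249.6, 104.8,  58.9,   8.7]), array([590.3, 249.5]))
top far [203 207 210] [103   9 210]
  z 0 (array([ 813.9, -137.3,  105.2,   58.7,   23. ]), array([ 813.8, -137.4]))
  z 0.006 (array([ 812.4, -136.7,  104.7,   58.4,   23. ]), array([ 812.3, -136.8]))
top board [124  87  59] [ 13 134 124]
  z 0.024 (array([400.5, 312.4,  91.7,  40.5,  16.6]), array([401. , 314.1]))
  z 0.048 (array([402.3, 306.5,  90. ,  39.7,  16.6]), array([402.8, 308.2]))
top low [122  89  64] [ 13 121 122]
  z 0.024 (array([545.8,  29.4,  95.6,  48.4,  13.6]), array([545.6,  29.6]))
  z 0.048 (array([544.8,  28.9,  93.8,  47.5,  13.6]), array([544.7,  29.1]))
side sheet [196 200 192] [ 45  10 200]
  z 0 (array([597.3, 250.8, 102.9,  57.4,   8.5]), array([597.4, 250.6]))
  z 0.006 (array([592.7, 245. , 102.3,  57.1,   8.5]), array([592.8, 244.8]))
side far [194 199 192] [ 51   9 199]
  z 0 (array([ 820.3, -137. ,  103.2,   57.5,   23. ]), array([ 820.2, -137.1]))
  z 0.006 (array([ 814.5, -140.6,  102.6,   57.1,   23. ]), array([ 814.3, -140.7]))
side board [139 101  64] [ 15 138 139]
  z 0.024 (array([ 4.7300e+02,  1.0114e+03,  7.7500e+01,  5.6100e+01, -2.0000e-01]), array([ 470.7, 1017.9]))
  z 0.048 (array([ 4.572e+02,  9.696e+02,  7.570e+01,  5.480e+01, -2.000e-01]), array([454.9, 976. ]))
side low [135  99  67] [ 14 128 135]
  z 0.024 (array([976.3, 204.6, 125.3, 103.9, -89.2]), array([982.8, 207.4]))
  z 0.048 (array([948.6, 181.8, 122.3, 101.5, -89.2]), array([955. , 184.5]))
```

Run:
```python
from m import *
t=load("top0.npz");s=load("side0.npz")
f=lambda p,k,x0,y0:((p[0]+.5)/k-.5+x0,(p[1]+.5)/k-.5+y0)
T1=lambda p:f(p,3.6,150,220);T2=lambda p:f(p,3.7,380,210);S1=lambda p:f(p,3.8,150,160);S2=lambda p:f(p,4,290,240)
def quad(n,A,B,fa,fb):
    Q=[]
    for a,b in zip(A,B):
        P,g=tri(t,fa(a),s,fb(b));Q.append(P);print(n,P.round(4),'gap',round(g,4))
    Q=np.array(Q);print(n,'centre',Q.mean(0).round(4))
    if len(Q)==4:
        e=Q[0]+Q[1]-Q[2]-Q[3];print('  far-near axis ang',np.degrees(np.arctan2(e[1],e[0])).round(1))
# order: far-left, far-right, near-right, near-left  (far=+x, left=+y)
quad('low',[(515,158),(595,142),(630,294),(551,312)],[(555,258),(620,285),(545,372),(478,347)],T1,S1)
quad('board',[(64,385),(146,362),(187,512),(107,536)],[(133,210),(192,235),(117,318),(50,297)],T1,S1)
quad('sheet',[(180,79),(271,68),(291,230),(200,242)],[(397,136),(458,166),(366,243),(304,213)],T1,S1)
quad('bed',[(415,108),(705,82),(733,338),(440,368)],[(525,222),(738,325),(590,478),(370,357)],T1,S1)
quad('pin',[(276,502)],[(265,291)],T2,S2)
quad('box',[(178,67),(357,74),(356,254),(175,250)],[(486,74),(637,165),(524,267),(366,172)],T2,S2)
quad('open',[(266,161)],[(503,166)],T2,S2)
quad('awl',[(131,513)],[(139,237)],T2,S2)
for n,c,p,z in[('pin',t,T2((276,502)),.135),('pin',s,S2((265,291)),.135),('open',t,T2((266,161)),.075),('open',s,S2((503,166)),.075)]:print(n,onz(c,p,z).round(4))
```

```text
low [0.5908 0.0667 0.0462] gap 0.002
low [0.6019 0.0164 0.044 ] gap 0.002
low [ 0.5063 -0.0071  0.0467] gap 0.0019
low [0.4943 0.0423 0.0462] gap 0.0017
low centre [0.5483 0.0296 0.0458]
  far-near axis ang 14.0
board [0.4447 0.3503 0.023 ] gap 0.0038
board [0.459  0.3007 0.0183] gap 0.002
board [0.367  0.2693 0.0206] gap 0.0059
board [0.3503 0.3202 0.0206] gap 0.0029
board centre [0.4052 0.3101 0.0206]
  far-near axis ang 18.3
sheet [0.6427 0.288  0.0068] gap 0.0033
sheet [0.6509 0.2297 0.0037] gap 0.0026
sheet [0.5448 0.2132 0.0056] gap 0.0018
sheet [0.5364 0.2714 0.0065] gap 0.0024
sheet centre [0.5937 0.2506 0.0057]
  far-near axis ang 8.8
bed [0.6249 0.1327 0.0198] gap 0.0038
bed [ 0.6434 -0.0536  0.0218] gap 0.0011
bed [ 0.4787 -0.0733  0.0163] gap 0.0004
bed [0.4584 0.1128 0.018 ] gap 0.0036
bed centre [0.5513 0.0296 0.019 ]
  far-near axis ang 6.8
pin [ 0.4175 -0.2793  0.1309] gap 0.0014
pin centre [ 0.4175 -0.2793  0.1309]
box [ 0.6741 -0.2366  0.0712] gap 0.002
box [ 0.6709 -0.345   0.0716] gap 0.0006
box [ 0.5619 -0.3427  0.0749] gap 0.0024
box [ 0.5627 -0.2339  0.0727] gap 0.0019
box centre [ 0.6174 -0.2896  0.0726]
  far-near axis ang -1.3
open [ 0.6173 -0.2893  0.0735] gap 0.0022
open centre [ 0.6173 -0.2893  0.0735]
awl [ 0.4096 -0.1993  0.1188] gap 0.0022
awl centre [ 0.4096 -0.1993  0.1188]
pin [ 0.4173 -0.2778  0.135 ]
pin [ 0.4153 -0.2819  0.135 ]
open [ 0.6164 -0.2881  0.075 ]
open [ 0.617  -0.2907  0.075 ]
```

```bash
cat > st.py <<'E'
from plant import bot
import numpy as np
from scipy.spatial.transform import Rotation as R
s=bot.get_state();M=R.from_quat(s["tool_rot"]).as_matrix()
j=np.degrees(np.arctan2(M[1,1],M[0,1]))
print('t',round(s['time_s'],2),'p',s['position'].round(4),'jaw deg',round(j,2),'approach',M[:,0].round(4),'F',np.round(s['force'],2),'w',round(float(s['grip_width']),4),'q7',np.round(s['joint_positions'][-1],2))
E
python3 st.py
```

```text
t 0.1 p [0.2085 0.6151 0.2303] jaw deg 71.28 approach [-4.0e-04 -1.6e-03 -1.0e+00] F [-0.59 -0.22 -1.22] w 0.0854 q7 -0.06
```

```bash
python3 -m crank '.15 -.144 0 0 0 .06 1;.15 -.144 0 0 0 .06 1;.15 -.144 0 0 0 .06 1;.15 -.144 0 0 0 .06 1;.15 -.144 0 0 0 .06 1;.15 -.144 0 0 0 .06 1;.15 -.144 0 0 0 .06 1;.15 -.144 0 0 0 .06 1;.15 -.144 0 0 0 .06 1;.15 -.144 0 0 0 .07 1;.15 -.144 0 0 0 0 1;.15 -.144 0 0 0 0 1;.15 -.144 0 0 0 0 1;.15 -.144 0 0 0 0 1;.15 -.144 0 0 0 0 1;.15 -.144 0 0 0 0 1;.15 -.144 0 0 0 0 .8;0 0 0 0 0 0 .8;0 0 0 0 0 0 .8;0 0 0 0 0 0 .8'; python3 st.py
```

```text
time_s: 1.77
position: [0.5905, 0.249, 0.2307]
tool_rot: [-0.054, 0.706, 0.054, 0.705]
force: [-0.1, 0.1, 0.2]
grip_width: 0.0683
t 1.77 p [0.5905 0.249  0.2307] jaw deg 98.74 approach [-1.5e-03  4.0e-04 -1.0e+00] F [-0.11  0.08  0.24] w 0.0683 q7 1.33
```

```bash
python3 -m crank '0 0 -.15 0 0 0 .8;0 0 -.15 0 0 0 .8;0 0 -.15 0 0 0 .8;0 0 -.15 0 0 0 .8;0 0 -.15 0 0 0 .8;0 0 -.15 0 0 0 .8;0 0 -.15 0 0 0 .8;0 0 -.15 0 0 0 .8;0 0 -.07 0 0 0 .8;0 0 0 0 0 0 .8;0 0 0 0 0 0 .8'; python3 st.py
python3 - <<'E'
from plant import bot
from h import *
for n,b in(("side",(170,130,330,250)),("top",(150,200,310,320))):
    c=bot.camera(n);np.savez(n+"1.npz",**c);crop(c,*b,4,f"pics/{n}1.png")
E
```

```text
time_s: 2.68
position: [0.5905, 0.2496, 0.041]
tool_rot: [-0.054, 0.705, 0.055, 0.705]
force: [-0.0, 0.2, 0.5]
grip_width: 0.0686
t 2.68 p [0.5905 0.2496 0.041 ] jaw deg 98.82 approach [-7.e-04  3.e-04 -1.e+00] F [-0.02  0.23  0.49] w 0.0686 q7 1.35
```

View pics/side1.png

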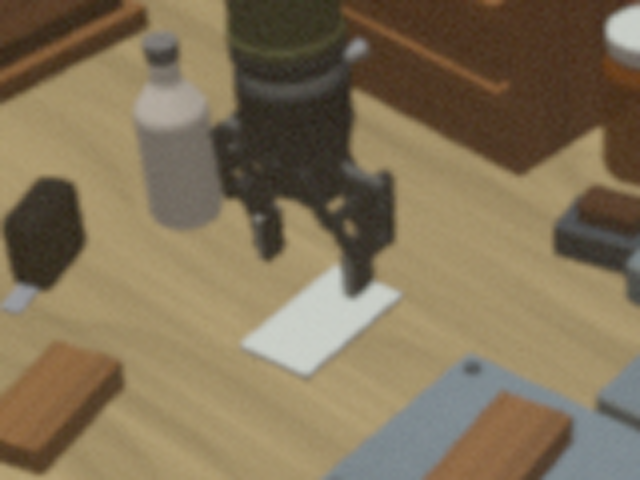

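View pics/top1.png

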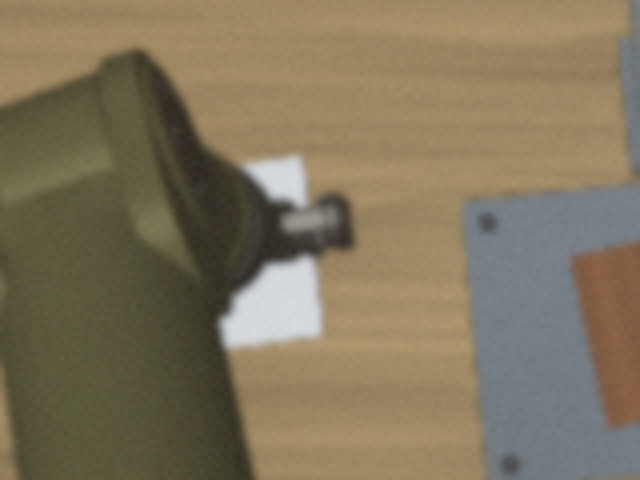

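Run:
```python
from h import *
s=load("side1.npz")
for z in(.035,.041,.047,.052):
  for w in (.034,.044,-.034,-.044): print(z,w,((proj(s,(.5905+.153*w,.2496-.988*w,z))-[170,130])*4).round(0))
```

```text
0.035 0.034 [351. 304.]
0.035 0.044 [363. 309.]
0.035 -0.034 [274. 271.]
0.035 -0.044 [263. 266.]
0.041 0.034 [350. 297.]
0.041 0.044 [362. 302.]
0.041 -0.034 [273. 264.]
0.041 -0.044 [262. 259.]
0.047 0.034 [350. 290.]
0.047 0.044 [361. 295.]
0.047 -0.034 [273. 257.]
0.047 -0.044 [261. 252.]
0.052 0.034 [349. 284.]
0.052 0.044 [361. 289.]
0.052 -0.034 [272. 251.]
0.052 -0.044 [261. 246.]
```

The fingers straddle the sheet (tips at side crop (355,293) and (268,257)) and stand 4 mm above the nominal TCP at this opening. I go down and feel for the bench.

```bash
python3 -m crank '0 0 -.11 0 0 0 .8;0 0 -.11 0 0 0 .8;0 0 -.02 0 0 0 .8;0 0 0 0 0 0 .8;0 0 0 0 0 0 .8'; python3 -m crank '0 0 -.01 0 0 0 .8;0 0 -.01 0 0 0 .8;0 0 -.01 0 0 0 .8;0 0 0 0 0 0 .8'
```

```text
time_s: 3.2
position: [0.592, 0.2488, 0.0062]
tool_rot: [-0.054, 0.704, 0.054, 0.706]
force: [-0.6, -0.5, 0.1]
grip_width: 0.0684
time_s: 3.53
position: [0.5912, 0.2485, 0.0005]
tool_rot: [-0.054, 0.705, 0.054, 0.705]
force: [0.3, -1.0, 0.1]
grip_width: 0.0685
```

```bash
python3 -m crank '0 0 -.01 0 0 0 .8;0 0 0 0 0 0 .8';python3 -m crank '0 0 -.01 0 0 0 .8;0 0 0 0 0 0 .8'; python3 -m crank '0 0 -.01 0 0 0 .8;0 0 0 0 0 0 .8'
```

```text
time_s: 3.7
position: [0.5911, 0.2484, -0.0013]
tool_rot: [-0.054, 0.705, 0.054, 0.705]
force: [-1.1, 0.7, -0.6]
grip_width: 0.0683
time_s: 3.87
position: [0.591, 0.2483, -0.0029]
tool_rot: [-0.054, 0.705, 0.054, 0.705]
force: [-0.0, 0.3, -0.2]
grip_width: 0.0684
time_s: 4.03
position: [0.591, 0.2483, -0.0045]
tool_rot: [-0.054, 0.705, 0.054, 0.705]
force: [-0.6, -0.9, 0.5]
grip_width: 0.0679
```

```bash
python3 -m crank '0 0 .01 0 0 0 .75;0 0 0 0 0 0 .7;0 0 0 0 0 0 .5;0 0 0 0 0 0 .3;0 0 0 0 0 0 .3;0 0 0 0 0 0 .3';python3 -m crank '0 0 .03 0 0 0 .3;0 0 .1 0 0 0 .3;0 0 .15 0 0 0 .3;0 0 .15 0 0 0 .3;0 0 .15 0 0 0 .3;0 0 0 0 0 0 .3;0 0 0 0 0 0 .3'; python3 st.py
python3 - <<'E'
from plant import bot
from h import *
for n,b in(("side",(170,130,330,250)),("top",(150,200,310,320))):
    c=bot.camera(n);np.savez(n+"2.npz",**c);crop(c,*b,4,f"pics/{n}2.png")
E
```

```text
time_s: 4.53
position: [0.5916, 0.2487, -0.0016]
tool_rot: [-0.054, 0.705, 0.054, 0.705]
force: [-1.8, 0.1, 5.9]
grip_width: 0.0573
time_s: 5.12
position: [0.5922, 0.2487, 0.0858]
tool_rot: [-0.053, 0.704, 0.054, 0.706]
force: [-0.8, 0.1, -1.4]
grip_width: 0.0571
t 5.12 p [0.5922 0.2487 0.0858] jaw deg 98.72 approach [ 0.0028  0.0014 -1.    ] F [-0.84  0.13 -1.35] w 0.0571 q7 1.34
```

View pics/side2.png

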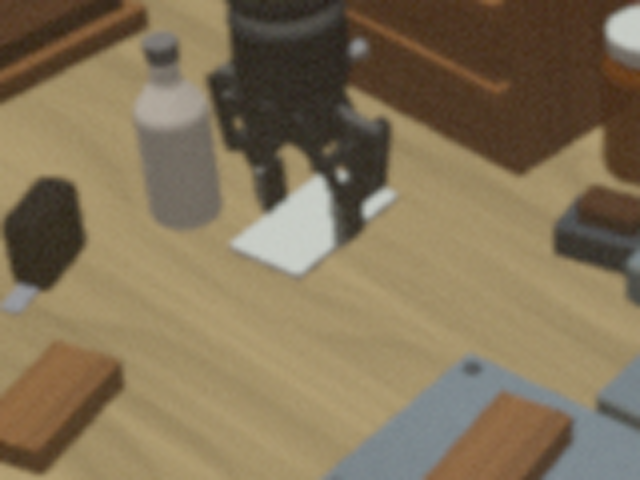

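The sheet is lifted and looks flat (near-edge corners at side crop (232,244) and (298,276), far-right corner at (397,195)). I compute its centre relative to the TCP.

Run:
```python
from m import *
s=load("side2.npz");s1=load("side1.npz");t=load("top0.npz")
f=lambda p:((p[0]+.5)/4-.5+170,(p[1]+.5)/4-.5+130)
for z,c,L in((.093,s,[(232,244),(298,276),(397,195)]),(.006,s1,[(242,343),(307,376),(402,295)])):
    P=[onz(c,f(p),z) for p in L];print(z,np.array(P).round(4).tolist(),'centre',((P[0]+P[2])/2).round(4), 'ang',np.degrees(np.arctan2(*(P[2]-P[1])[[1,0]])).round(1))
```

```text
0.093 [[0.5408, 0.2676, 0.093], [0.547, 0.2088, 0.093], [0.652, 0.2249, 0.093]] centre [0.5964 0.2463 0.093 ] ang 8.7
0.006 [[0.5394, 0.271, 0.006], [0.5458, 0.2112, 0.006], [0.6497, 0.2265, 0.006]] centre [0.5946 0.2488 0.006 ] ang 8.4
```

```bash
python3 -m crank '0 0 .1 0 0 0 .3;0 0 .1 0 0 .03 .3;-.03 -.147 0 0 0 .03 .3;-.03 -.147 0 0 0 .03 .3;-.03 -.147 0 0 0 .023 .3;-.03 -.147 0 0 0 0 .3;-.03 -.147 0 0 0 0 .3;-.03 -.147 0 0 0 0 .3;-.03 -.147 0 0 0 0 .3;-.03 -.147 0 0 0 0 .3;-.03 -.147 0 0 0 0 .3;-.03 -.147 0 0 0 0 .3;0 0 0 0 0 0 .3;0 0 0 0 0 0 .3;0 0 -.12 0 0 0 .3;0 0 -.12 0 0 0 .3;0 0 0 0 0 0 .3;0 0 0 0 0 0 .3'; python3 st.py
python3 - <<'E'
from plant import bot
from h import *
for n,b in(("side",(220,160,380,280)),("top",(240,210,400,330))):
    c=bot.camera(n);np.savez(n+"3.npz",**c);crop(c,*b,4,f"pics/{n}3.png")
E
```

```text
time_s: 6.72
position: [0.5449, 0.0289, 0.0768]
tool_rot: [-0.086, 0.703, 0.086, 0.701]
force: [0.3, -0.4, -0.6]
grip_width: 0.057
t 6.72 p [0.5449 0.0289 0.0768] jaw deg 103.9 approach [-3.7e-03 -3.0e-04 -1.0e+00] F [ 0.33 -0.4  -0.57] w 0.057 q7 1.77
```

View pics/side3.png

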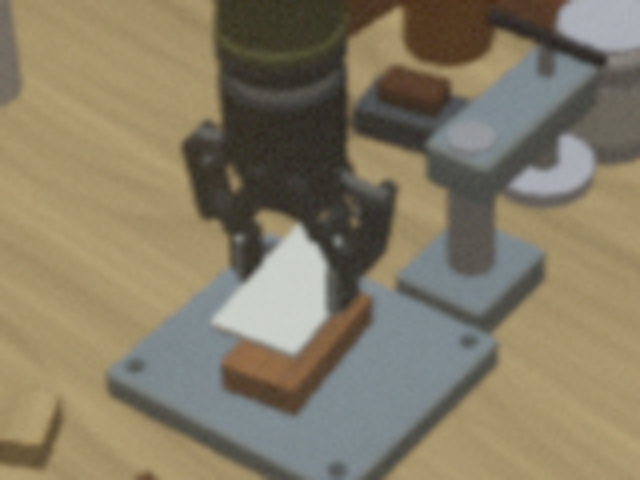

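View pics/top3.png

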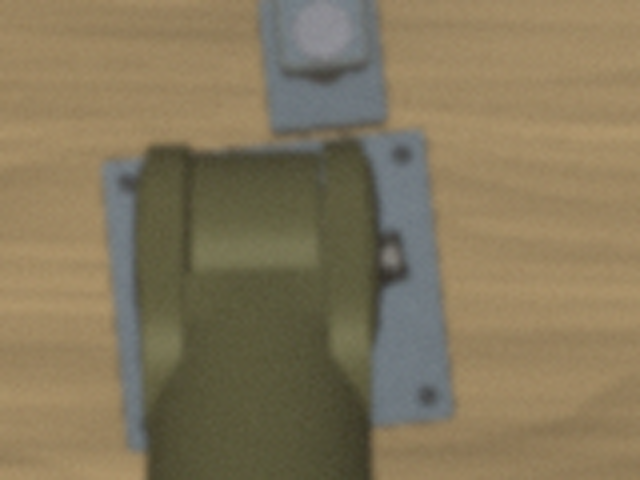

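Run:
```python
from m import *
s=load("side3.npz");s0=load("side0.npz")
f=lambda p:((p[0]+.5)/4-.5+220,(p[1]+.5)/4-.5+160)
g=lambda p:((p[0]+.5)/3.8-.5+150,(p[1]+.5)/3.8-.5+160)
P=np.array([onz(s,f(p),.085) for p in[(212,323),(298,356),(300,225)]]);print(P.round(4))
d=P[2]-P[0];print('sheet len',np.linalg.norm(d),'ang',np.degrees(np.arctan2(d[1],d[0])),'w',np.linalg.norm(P[1]-P[0]),'c',(P[1]+P[2])/2)
B=np.array([onz(s0,g(p),.048) for p in[(555,258),(620,285),(545,372),(478,347)]]);print(B.mean(0))
# near-edge: midpoint sheet vs board
a=np.radians(13.8);x=np.array([np.cos(a),np.sin(a)])
print('sheet via near edge',(P[0]+P[1])[:2]/2+.053*x,'board via near edge',(B[2]+B[3])[:2]/2+.05*x)
```

```text
[[ 0.4895  0.0423  0.085 ]
 [ 0.5033 -0.0173  0.085 ]
 [ 0.5913  0.0673  0.085 ]]
sheet len 0.10487796047061078 ang 13.798923312109924 w 0.06122219782576264 c [0.54732354 0.02497553 0.085     ]
[0.54731316 0.02715258 0.048     ]
sheet via near edge [0.54786813 0.0251103 ] board via near edge [0.54840374 0.02766343]
```

Side view: the sheet is level at 13.8° and within 1–3 mm of the board's centre. I lower it.

```bash
python3 -m crank '0 .005 -.08 0 0 0 .3;0 0 -.08 0 0 0 .3;0 0 0 0 0 0 .3;0 0 0 0 0 0 .3'; python3 -m crank '0 0 -.01 0 0 0 .3;0 0 -.01 0 0 0 .3;0 0 0 0 0 0 .3';python3 -m crank '0 0 -.01 0 0 0 .3;0 0 0 0 0 0 .3'
```

```text
time_s: 7.15
position: [0.5452, 0.0286, 0.0532]
tool_rot: [-0.085, 0.703, 0.085, 0.701]
force: [0.1, -0.9, 0.3]
grip_width: 0.0568
time_s: 7.4
position: [0.5463, 0.0286, 0.0514]
tool_rot: [-0.085, 0.702, 0.085, 0.702]
force: [0.6, 0.0, -0.6]
grip_width: 0.0572
time_s: 7.57
position: [0.5462, 0.0286, 0.0498]
tool_rot: [-0.085, 0.702, 0.085, 0.702]
force: [-0.5, 0.5, 0.3]
grip_width: 0.0572
```

```bash
python3 -m crank '0 0 -.007 0 0 0 .3;0 0 0 0 0 0 .3'
```

```text
time_s: 7.73
position: [0.5461, 0.0287, 0.0487]
tool_rot: [-0.085, 0.702, 0.085, 0.702]
force: [-0.8, -0.3, -0.6]
grip_width: 0.0574
```

```bash
python3 -m crank '0 0 -.007 0 0 0 .3;0 0 0 0 0 0 .3';python3 -m crank '0 0 -.007 0 0 0 .3;0 0 0 0 0 0 .3';python3 -m crank '0 0 -.007 0 0 0 .3;0 0 0 0 0 0 .3'
```

```text
time_s: 7.9
position: [0.5461, 0.0287, 0.0476]
tool_rot: [-0.085, 0.702, 0.085, 0.702]
force: [-0.2, -0.2, -0.2]
grip_width: 0.0572
time_s: 8.07
position: [0.546, 0.0286, 0.0465]
tool_rot: [-0.085, 0.702, 0.085, 0.702]
force: [0.5, -0.3, -0.4]
grip_width: 0.0572
time_s: 8.23
position: [0.5462, 0.0286, 0.0464]
tool_rot: [-0.085, 0.702, 0.085, 0.702]
force: [-3.2, -0.9, 4.8]
grip_width: 0.0573
```

Contact at 4.8 N. I release, lift and look.

```bash
python3 -m crank '0 0 0 0 0 0 .72;0 0 0 0 0 0 .76;0 0 0 0 0 0 .85;0 0 0 0 0 0 .85;0 0 .02 0 0 0 .85;0 0 .1 0 0 0 .85;0 0 .2 0 0 0 .85;0 0 .2 0 0 0 .85;0 0 .2 0 0 0 .85;-.1 .2 .2 0 0 0 .85;-.1 .2 .2 0 0 0 .85;-.1 .2 0 0 0 0 .85;-.1 .2 0 0 0 0 .85;-.1 .2 0 0 0 0 .85;-.1 .2 0 0 0 0 .85;-.1 .2 0 0 0 0 .85;-.1 .2 0 0 0 0 .85'; python3 st.py
python3 - <<'E'
from plant import bot
from m import *
for n,b in(("side",(220,160,380,280)),("top",(240,210,400,330))):
    c=bot.camera(n);np.savez(n+"4.npz",**c);crop(c,*b,4,f"pics/{n}4.png")
    im=cv2.GaussianBlur(c["image"],(3,3),0).astype(int);hsv=cv2.cvtColor(im.astype(np.uint8),cv2.COLOR_RGB2HSV)
    m=(im.min(2)>165)&(hsv[...,1]<50)
    p=proj(c,(.546,.029,.054));print(n,faceplane(c,blob(im,m,p),.054))
E
```

```text
time_s: 9.65
position: [0.4275, 0.2655, 0.2096]
tool_rot: [-0.085, 0.702, 0.085, 0.702]
force: [0.2, 0.3, -0.7]
grip_width: 0.0727
t 9.65 p [0.4275 0.2655 0.2096] jaw deg 103.8 approach [ 6.e-04  5.e-04 -1.e+00] F [ 0.17  0.33 -0.65] w 0.0727 q7 1.2
side (array([549.1,  24. , 104.6,  58.8,  13.2]), array([549.2,  24.1]))
top (array([546.3,  27. , 105.6,  59.8,  13.8]), array([546.3,  27. ]))
```

View pics/side4.png

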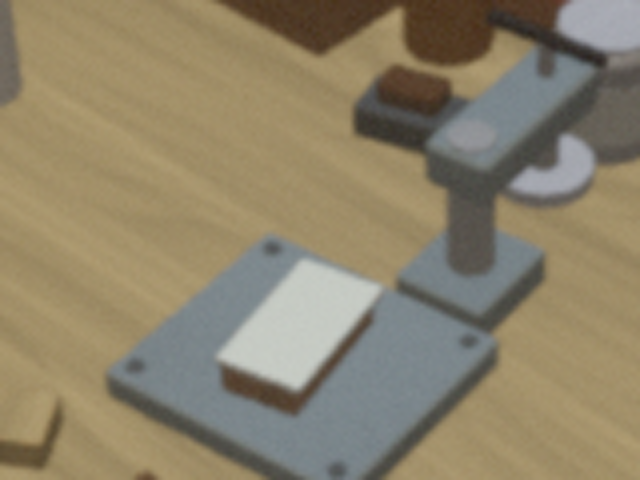

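View pics/top4.png

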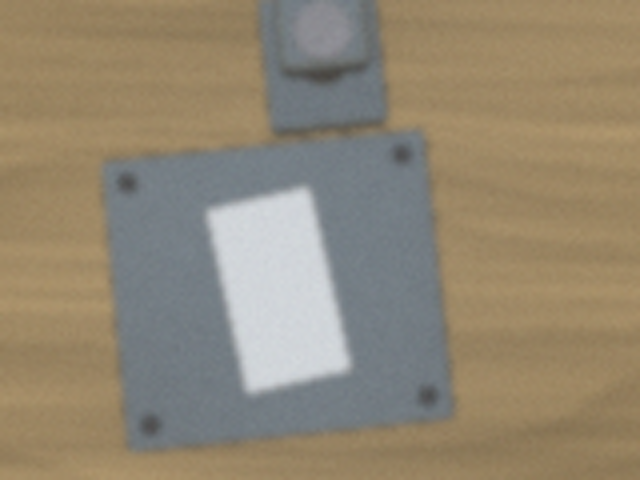

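Run:
```python
from m import *
t=load("top0.npz");s=load("side0.npz")
f=lambda p,k,x0,y0:((p[0]+.5)/k-.5+x0,(p[1]+.5)/k-.5+y0)
for n,c,Q,k,o,z in(('board',t,[(64,385),(146,362),(187,512),(107,536)],3.6,(150,220),.024),('board',s,[(133,210),(192,235),(117,318),(50,297)],3.8,(150,160),.024),
 ('low',t,[(515,158),(595,142),(630,294),(551,312)],3.6,(150,220),.048),('low',s,[(555,258),(620,285),(545,372),(478,347)],3.8,(150,160),.048)):
    P=np.array([onz(c,f(q,k,*o),z)[:2] for q in Q]);e=P[0]+P[1]-P[2]-P[3];w=P[0]+P[3]-P[1]-P[2]
    print(n,P.mean(0).round(4),np.degrees(np.arctan2(e[1],e[0])).round(1),np.degrees(np.arctan2(-w[0],w[1])).round(1),np.linalg.norm(e)/2,np.linalg.norm(w)/2)
```

```text
board [0.4041 0.3106] 17.9 16.9 0.09834324731249589 0.05275671794196081
board [0.4044 0.3051] 18.8 15.1 0.09764143743442194 0.05459023015281913
low [0.5475 0.0301] 14.1 12.9 0.09871971012422308 0.051070720652212014
low [0.5473 0.0272] 13.5 12.1 0.09763923675924147 0.05161908202487391
```

```bash
python3 -m crank '-.08 .145 0 0 0 .039 1;-.08 .145 0 0 0 .039 1;0 0 0 0 0 0 1;0 0 0 0 0 0 1;0 0 -.15 0 0 0 1;0 0 -.15 0 0 0 1;0 0 -.15 0 0 0 1;0 0 -.15 0 0 0 1;0 0 -.15 0 0 0 1;0 0 -.15 0 0 0 1;0 0 -.05 0 0 0 1;0 0 0 0 0 0 1;0 0 0 0 0 0 1'; python3 st.py
python3 - <<'E'
from plant import bot
from h import *
for n,b in(("side",(120,150,280,270)),):
    c=bot.camera(n);np.savez(n+"5.npz",**c);crop(c,*b,4,f"pics/{n}5.png")
E
```

```text
time_s: 10.83
position: [0.4052, 0.3071, 0.0672]
tool_rot: [-0.106, 0.699, 0.106, 0.699]
force: [1.4, 0.1, 0.0]
grip_width: 0.0855
t 10.83 p [0.4052 0.3071 0.0672] jaw deg 107.25 approach [ 4.e-04 -1.e-04 -1.e+00] F [1.37 0.11 0.03] w 0.0855 q7 1.17
```

View pics/side5.png

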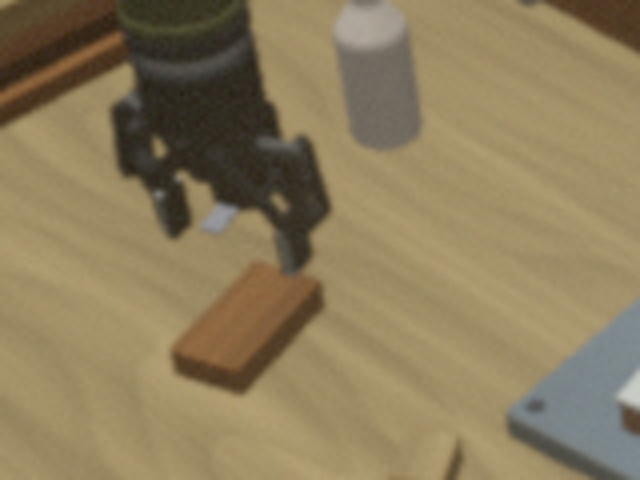

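The fingers straddle the board (tips at (178,232) and (293,270) in the crop). I go down and grip.

```bash
python3 -m crank '-.007 .008 -.1 0 0 0 1;0 0 -.12 0 0 0 1;0 0 -.12 0 0 0 1;0 0 -.067 0 0 0 1;0 0 0 0 0 0 1;0 0 0 0 0 0 .6;0 0 0 0 0 0 .4;0 0 0 0 0 0 .25;0 0 0 0 0 0 .25;0 0 0 0 0 0 .25;0 0 0 0 0 0 .25'; python3 -m crank '0 0 .03 0 0 0 .25;0 0 .1 0 0 0 .25;0 0 .15 0 0 0 .25;0 0 .15 0 0 0 .25;0 0 .15 0 0 0 .25;0 0 0 0 0 0 .25;0 0 0 0 0 0 .25';python3 st.py;  python3 - <<'E'
from plant import bot
from h import *
for n,b in(("side",(120,150,280,270)),):
    c=bot.camera(n);np.savez(n+"6.npz",**c);crop(c,*b,4,f"pics/{n}6.png")
E
```

```text
time_s: 11.8
position: [0.4047, 0.31, 0.0075]
tool_rot: [-0.106, 0.698, 0.107, 0.7]
force: [-0.2, 0.2, 6.5]
grip_width: 0.0526
time_s: 12.38
position: [0.4041, 0.3095, 0.0942]
tool_rot: [-0.106, 0.698, 0.107, 0.7]
force: [-0.4, 1.8, -1.4]
grip_width: 0.0521
t 12.38 p [0.4041 0.3095 0.0942] jaw deg 107.32 approach [ 0.0024  0.0021 -1.    ] F [-0.4   1.8  -1.39] w 0.0521 q7 1.17
```

View pics/side6.png

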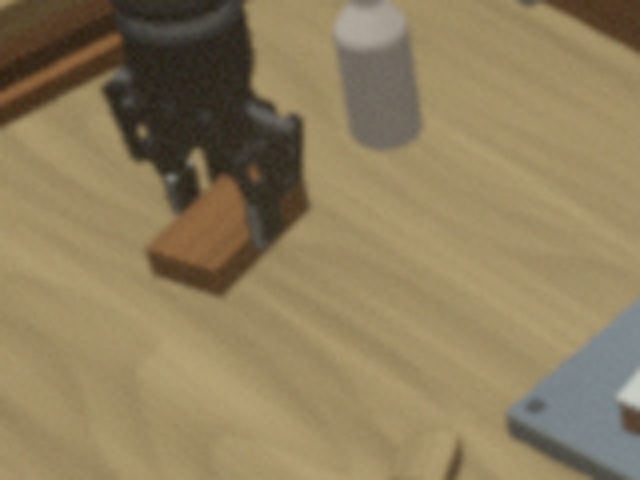

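```bash
python3 -m crank '0 0 .15 0 0 0 .25;0 0 .15 0 0 0 .25;.079 -.156 0 0 0 -.02 .25;.079 -.156 0 0 0 -.02 .25;.079 -.156 0 0 0 -.02 .25;.079 -.156 0 0 0 -.02 .25;.079 -.156 0 0 0 0 .25;.079 -.156 0 0 0 0 .25;.079 -.156 0 0 0 0 .25;.079 -.156 0 0 0 0 .25;.079 -.156 0 0 0 0 .25;.079 -.156 0 0 0 0 .25;.079 -.156 0 0 0 0 .25;.079 -.156 0 0 0 0 .25;0 0 0 0 0 0 .25;0 0 0 0 0 0 .25;0 0 -.12 0 0 0 .25;0 0 -.12 0 0 0 .25;0 0 0 0 0 0 .25;0 0 0 0 0 0 .25';python3 st.py;  python3 - <<'E'
from plant import bot
from h import *
for n,b in(("side",(220,160,380,280)),):
    c=bot.camera(n);np.savez(n+"7.npz",**c);crop(c,*b,4,f"pics/{n}7.png")
E
```

```text
time_s: 14.1
position: [0.5437, 0.0292, 0.1001]
tool_rot: [-0.085, 0.703, 0.085, 0.701]
force: [0.6, 0.8, -0.7]
grip_width: 0.0521
t 14.1 p [0.5437 0.0292 0.1001] jaw deg 103.82 approach [-4.1e-03 -1.0e-04 -1.0e+00] F [ 0.58  0.77 -0.69] w 0.0521 q7 1.76
```

View pics/side7.png

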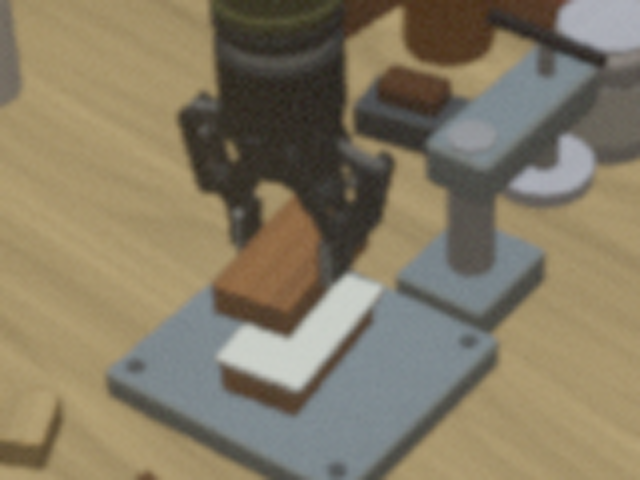

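Run:
```python
from m import *
s=load("side7.npz")
f=lambda p:((p[0]+.5)/4-.5+220,(p[1]+.5)/4-.5+160)
a=np.radians(13.7);x=np.array([np.cos(a),np.sin(a)])
for n,A,B,z,h in(('up top',(214,288),(291,311),.1166,.05),('up bot',(215,313),(291,333),.0926,.05),('sheet',(217,357),(299,391),.054,.053),('low',(222,370),(298,399),.048,.05)):
    P=(onz(s,f(A),z)+onz(s,f(B),z))[:2]/2+h*x;print(n,P.round(4))
```

```text
up top [0.5457 0.0246]
up bot [0.549  0.0293]
sheet [0.5497 0.0267]
low [0.5453 0.0231]
```

The board is above the stack within 2–3 mm of the sheet. I lower it.

```bash
python3 -m crank '0 0 -.1 0 0 0 .25;0 0 -.1 0 0 0 .25;0 0 -.03 0 0 0 .25;0 0 0 0 0 0 .25;0 0 0 0 0 0 .25'; python3 -m crank '0 0 -.008 0 0 0 .25;0 0 -.008 0 0 0 .25;0 0 0 0 0 0 .25';python3 -m crank '0 0 -.007 0 0 0 .25;0 0 0 0 0 0 .25'
```

```text
time_s: 14.57
position: [0.546, 0.0284, 0.068]
tool_rot: [-0.085, 0.702, 0.085, 0.702]
force: [0.7, -0.7, -0.3]
grip_width: 0.0523
time_s: 14.82
position: [0.5459, 0.0282, 0.0653]
tool_rot: [-0.084, 0.702, 0.085, 0.702]
force: [-0.6, -0.7, -0.7]
grip_width: 0.052
time_s: 14.98
position: [0.5456, 0.0281, 0.0638]
tool_rot: [-0.084, 0.702, 0.085, 0.702]
force: [-1.1, -0.7, -0.7]
grip_width: 0.0525
```

```bash
python3 -m crank '0 0 -.007 0 0 0 .25;0 0 0 0 0 0 .25';python3 -m crank '0 0 -.007 0 0 0 .25;0 0 0 0 0 0 .25'
```

```text
time_s: 15.15
position: [0.5454, 0.0281, 0.0625]
tool_rot: [-0.084, 0.702, 0.084, 0.702]
force: [0.4, -0.3, -0.6]
grip_width: 0.0527
time_s: 15.32
position: [0.5457, 0.0281, 0.0617]
tool_rot: [-0.084, 0.702, 0.084, 0.702]
force: [0.6, 0.2, -0.6]
grip_width: 0.0522
```

```bash
python3 -m crank '0 0 -.005 0 0 0 .25;0 0 0 0 0 0 .25';python3 -m crank '0 0 -.005 0 0 0 .25;0 0 0 0 0 0 .25'
```

```text
time_s: 15.48
position: [0.5457, 0.0281, 0.0616]
tool_rot: [-0.084, 0.702, 0.085, 0.702]
force: [-2.1, -0.5, 4.1]
grip_width: 0.0525
time_s: 15.65
position: [0.5457, 0.0281, 0.0615]
tool_rot: [-0.084, 0.702, 0.085, 0.702]
force: [-5.2, 0.1, 10.7]
grip_width: 0.0525
```

```bash
python3 -m crank '0 0 .007 0 0 0 .25;0 0 0 0 0 0 .68;0 0 0 0 0 0 .72;0 0 0 0 0 0 .9;0 0 0 0 0 0 .9;0 0 .05 0 0 0 .9;0 0 .15 0 0 0 .9;0 0 .2 0 0 0 .9;0 0 .2 0 0 0 .9;0 0 .2 0 0 0 .9;-.08 -.18 .2 0 0 0 .9;-.08 -.18 .2 0 0 0 .9;-.08 -.18 .1 0 0 0 .9;-.08 -.18 0 0 0 0 .9;-.08 -.18 0 0 0 0 .9;-.08 -.18 0 0 0 0 .9;-.08 -.18 0 0 0 0 .9;-.08 -.18 0 0 0 0 .9;0 0 0 0 0 0 .9'; python3 st.py
python3 - <<'E'
from plant import bot
from m import *
for n,b in(("side",(220,160,380,280)),("top",(240,210,400,330))):
    c=bot.camera(n);np.savez(n+"8.npz",**c);crop(c,*b,4,f"pics/{n}8.png")
t=load("top0.npz");f=lambda p:((p[0]+.5)/3.7-.5+380,(p[1]+.5)/3.7-.5+210)
for n,Q,z in(('handle',[(257,486),(294,484),(296,519),(260,522)],.135),('block',[(58,465),(292,450),(302,531),(76,550)],.075)):
    P=np.array([onz(t,f(q),z)[:2] for q in Q]);e=P[0]+P[1]-P[2]-P[3];w=P[0]+P[3]-P[1]-P[2]
    print(n,P.round(4).tolist(),P.mean(0).round(4),np.degrees(np.arctan2(e[1],e[0])).round(1),np.degrees(np.arctan2(-w[0],w[1])).round(1))
E
```

```text
time_s: 17.23
position: [0.4468, -0.194, 0.2565]
tool_rot: [-0.082, 0.702, 0.08, 0.703]
force: [-0.2, -0.4, 0.7]
grip_width: 0.0771
t 17.23 p [ 0.4468 -0.194   0.2565] jaw deg 103.17 approach [ 5.0e-04 -2.2e-03 -1.0e+00] F [-0.16 -0.41  0.72] w 0.0771 q7 2.13
handle [[0.4261, -0.2671], [0.4275, -0.2881], [0.408, -0.289], [0.406, -0.2686]] [ 0.4169 -0.2782] 3.5 4.6
block [[0.4332, -0.1626], [0.4439, -0.302], [0.3964, -0.3075], [0.3836, -0.1733]] [ 0.4143 -0.2364] 9.5 4.9
```

View pics/side8.png

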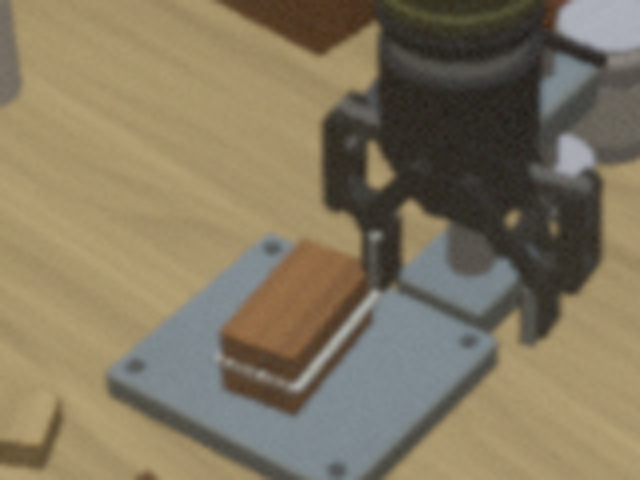

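View pics/top8.png

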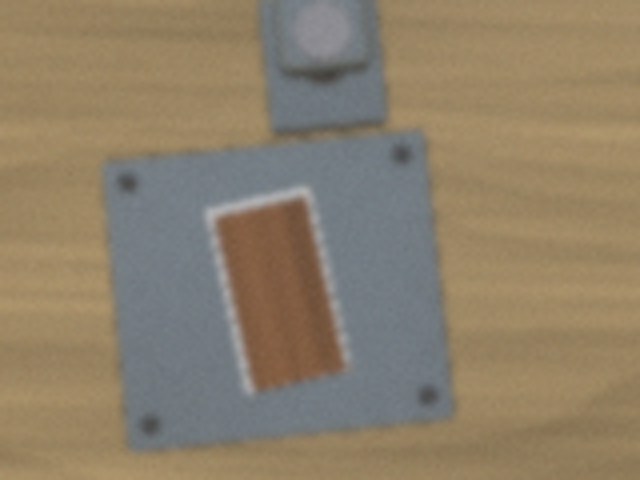

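Both views show the second board square on the sheet (top crop: the white rim shows on all sides of the board at (280,293)). Now the pin.

```bash
python3 -m crank '-.05 -.142 0 0 0 -.05 .6;-.05 -.142 0 0 0 -.05 .6;-.05 -.142 0 0 0 -.05 .6;-.05 -.142 0 0 0 -.04 .6;0 0 0 0 0 0 .6;0 0 -.14 0 0 0 .6;0 0 -.14 0 0 0 .6;0 0 -.14 0 0 0 .6;0 0 -.14 0 0 0 .6;0 0 -.13 0 0 0 .6;0 0 0 0 0 0 .6;0 0 0 0 0 0 .6'; python3 st.py
python3 - <<'E'
from plant import bot
from m import *
for n,b in(("side",(280,230,440,350)),("top",(380,260,540,380))):
    c=bot.camera(n);np.savez(n+"9.npz",**c);crop(c,*b,4,f"pics/{n}9.png")
E
```

```text
time_s: 18.33
position: [0.4193, -0.2723, 0.1516]
tool_rot: [-0.032, 0.707, 0.032, 0.706]
force: [0.6, -0.2, 0.3]
grip_width: 0.0515
t 18.33 p [ 0.4193 -0.2723  0.1516] jaw deg 95.16 approach [-2.1e-03  5.0e-04 -1.0e+00] F [ 0.62 -0.2   0.29] w 0.0515 q7 2.22
```

View pics/side9.png

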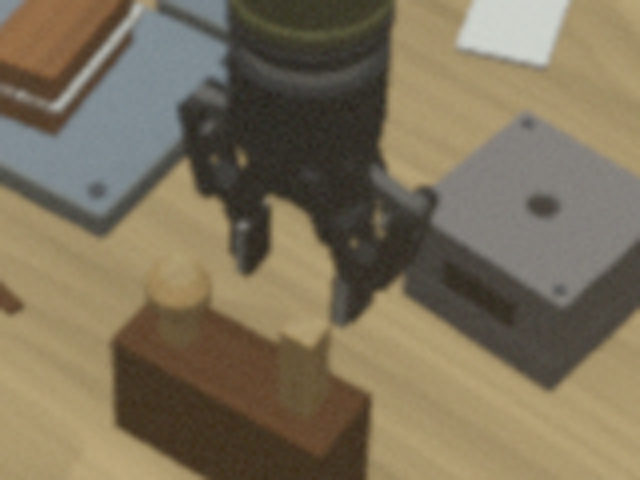

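View pics/top9.png

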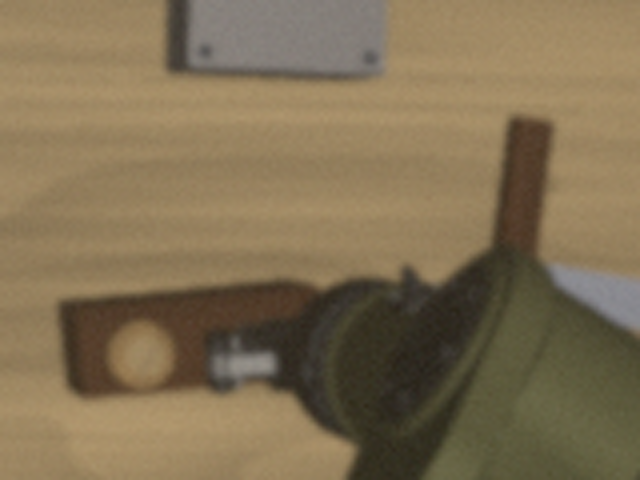

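```bash
python3 -m crank '-.019 -.045 0 0 0 0 .6;0 0 0 0 0 0 .6;0 0 0 0 0 0 .6'; python3 -m crank '0 0 -.1 0 0 0 .6;0 0 -.1 0 0 0 .6;0 0 -.1 0 0 0 .6;0 0 -.11 0 0 0 .6;0 0 0 0 0 0 .6;0 0 0 0 0 0 .6'
python3 - <<'E'
from plant import bot
from m import *
for n,b in(("side",(280,230,440,350)),):
    c=bot.camera(n);crop(c,*b,4,f"pics/{n}10.png")
E
```

```text
time_s: 18.68
position: [0.4172, -0.2803, 0.153]
tool_rot: [-0.032, 0.706, 0.031, 0.707]
force: [0.4, 0.1, -0.7]
grip_width: 0.0512
time_s: 19.18
position: [0.4165, -0.2791, 0.0904]
tool_rot: [-0.032, 0.707, 0.032, 0.706]
force: [0.9, -0.9, 0.6]
grip_width: 0.0513
```

View pics/side10.png

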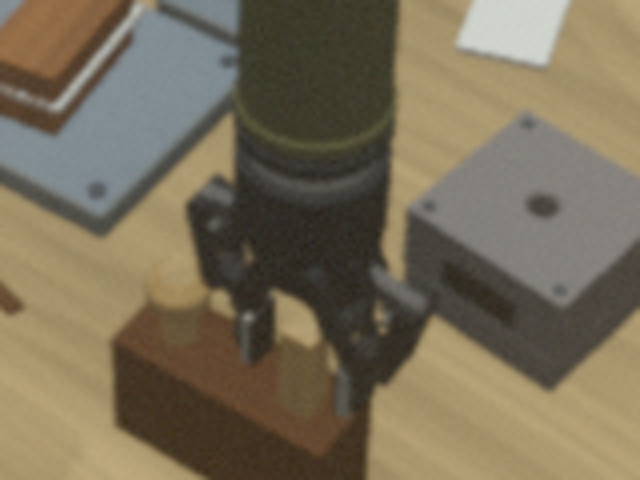

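The fingers straddle the square handle, clear of the awl. I close and lift.

```bash
python3 -m crank '0 0 0 0 0 0 .3;0 0 0 0 0 0 .1;0 0 0 0 0 0 0;0 0 0 0 0 0 0;0 0 0 0 0 0 0;0 0 0 0 0 0 0'; python3 st.py; python3 -m crank '0 0 .04 0 0 0 0;0 0 .1 0 0 0 0;0 0 .13 0 0 0 0;0 0 .13 0 0 0 0;0 0 .13 0 0 0 0;0 0 .13 0 0 0 0;0 0 .1 0 0 0 0;0 0 0 0 0 0 0;0 0 0 0 0 0 0'; python3 st.py
python3 - <<'E'
from plant import bot
from m import *
for n,b in(("side",(260,190,460,340)),("top",(380,200,540,380))):
    c=bot.camera(n);np.savez(n+"11.npz",**c);crop(c,*b,4 if n=="side" else 3.3,f"pics/{n}11.png")
E
```

```text
time_s: 19.73
position: [0.4177, -0.2797, 0.0916]
tool_rot: [-0.032, 0.706, 0.032, 0.707]
force: [0.3, 1.1, 6.2]
grip_width: 0.0192
t 19.73 p [ 0.4177 -0.2797  0.0916] jaw deg 95.17 approach [ 1.9e-03 -4.0e-04 -1.0e+00] F [0.26 1.11 6.16] w 0.0192 q7 2.28
time_s: 20.48
position: [0.4171, -0.2794, 0.2049]
tool_rot: [-0.032, 0.706, 0.032, 0.707]
force: [0.7, 0.4, -1.4]
grip_width: 0.0192
t 20.48 p [ 0.4171 -0.2794  0.2049] jaw deg 95.17 approach [ 1.3e-03 -2.0e-04 -1.0e+00] F [ 0.71  0.35 -1.41] w 0.0192 q7 2.21
```

View pics/side11.png

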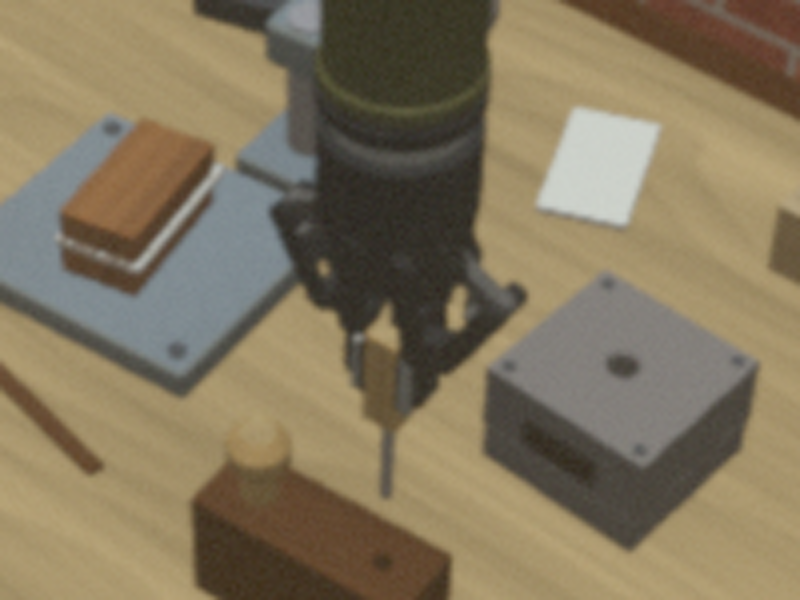

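The pin is held upright, with its tip at side crop (386,496) and the empty hole at (383,562). I work out the displacement to the opening at (623,366).

Run:
```python
from m import *
s=load("side11.npz")
f=lambda p:((p[0]+.5)/4-.5+260,(p[1]+.5)/4-.5+190)
o=onz(s,f((623,366)),.075);h=onz(s,f((383,562)),.075);print('open',o.round(4),'hole',h.round(4),'d',(o-h).round(4))
for z in (.12,.124,.128,.132):print(z,onz(s,f((386,496)),z).round(4))
```

```text
open [ 0.617  -0.2907  0.075 ] hole [ 0.418  -0.2803  0.075 ] d [ 0.199  -0.0104  0.    ]
0.12 [ 0.4232 -0.2765  0.12  ]
0.124 [ 0.4205 -0.2786  0.124 ]
0.128 [ 0.4178 -0.2807  0.128 ]
0.132 [ 0.4151 -0.2828  0.132 ]
```

```bash
python3 -m crank '.111 -.006 0 0 0 0 0;.111 -.006 0 0 0 0 0;.111 -.006 0 0 0 0 0;.111 -.006 0 0 0 0 0;.111 -.006 0 0 0 0 0;.111 -.006 0 0 0 0 0;.111 -.006 0 0 0 0 0;.111 -.006 0 0 0 0 0;.111 -.006 0 0 0 0 0;.111 -.006 0 0 0 0 0;.111 -.006 0 0 0 0 0;.108 -.002 0 0 0 0 0;0 0 0 0 0 0 0;0 0 0 0 0 0 0;0 0 -.1 0 0 0 0;0 0 -.1 0 0 0 0;0 0 0 0 0 0 0;0 0 0 0 0 0 0;0 0 0 0 0 0 0'; python3 st.py
python3 - <<'E'
from plant import bot
from m import *
for n,b in(("side",(340,190,500,310)),("top",(380,200,540,320))):
    c=bot.camera(n);np.savez(n+"12.npz",**c);crop(c,*b,5,f"pics/{n}12.png")
E
```

```text
time_s: 22.17
position: [0.6158, -0.2898, 0.1751]
tool_rot: [-0.032, 0.706, 0.032, 0.706]
force: [0.2, -0.3, -0.6]
grip_width: 0.0195
t 22.17 p [ 0.6158 -0.2898  0.1751] jaw deg 95.14 approach [ 1.e-04 -0.e+00 -1.e+00] F [ 0.19 -0.28 -0.57] w 0.0195 q7 2.23
```

View pics/side12.png

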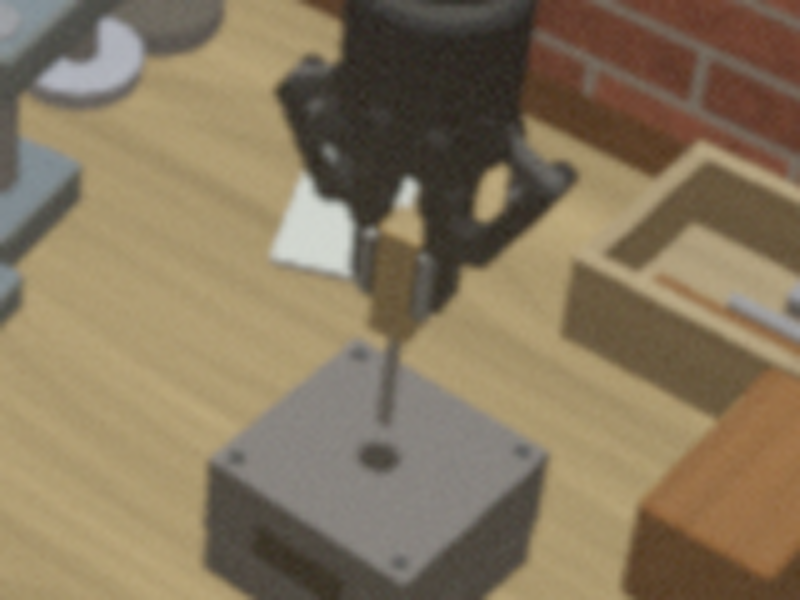

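View pics/top12.png

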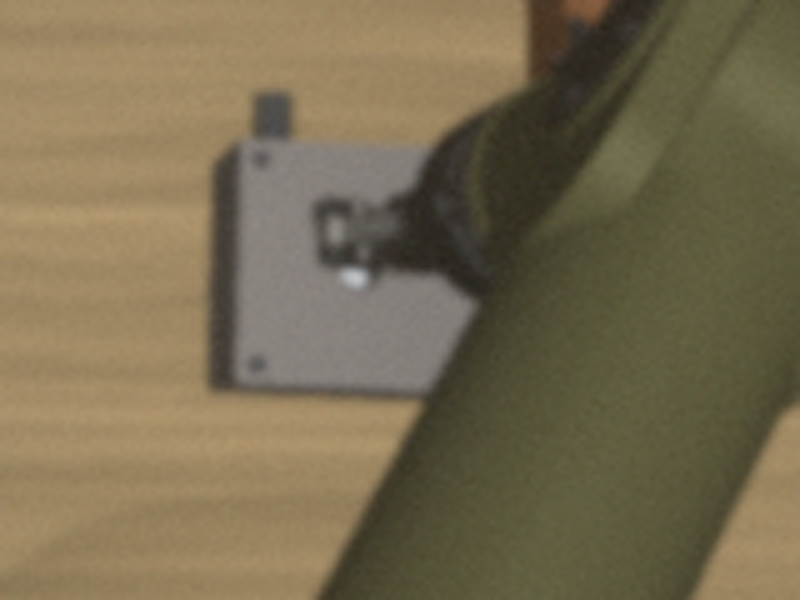

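Run:
```python
from m import *
s=load("side12.npz")
f=lambda p:((p[0]+.5)/5-.5+340,(p[1]+.5)/5-.5+190)
g=lambda q:((np.array(q)-[340,190]+.5)*5-.5).round(0)
for z in(.094,.098,.102):print(z,onz(s,f((385,425)),z).round(4))
print('open',onz(s,f((379,457)),.075).round(4))
o=onz(s,f((379,457)),.075)
for z in(.075,.098,.158,.218):print(z,g(proj(s,(o[0],o[1],z))))
for z in(.098,.158,.218):print(z,g(proj(s,(.6158+.0006,-.2898-.0012,z))))
```

```text
0.094 [ 0.6194 -0.2902  0.094 ]
0.098 [ 0.6159 -0.2922  0.098 ]
0.102 [ 0.6125 -0.2942  0.102 ]
open [ 0.6174 -0.2905  0.075 ]
0.075 [379. 457.]
0.098 [384. 421.]
0.158 [397. 325.]
0.218 [410. 222.]
0.098 [383. 423.]
0.158 [396. 326.]
0.218 [410. 223.]
```

The pin is upright and its tip is about 2 mm off the opening's axis (side crop: tip (385,425), opening (379,457)). I nudge and lower.

```bash
python3 -m crank '.007 .008 0 0 0 0 0;0 0 -.06 0 0 0 0;0 0 -.06 0 0 0 0;0 0 0 0 0 0 0'; python3 -m crank '0 0 -.06 0 0 0 0;0 0 -.06 0 0 0 0;0 0 0 0 0 0 0;0 0 0 0 0 0 0'; python3 -m crank '0 0 -.03 0 0 0 0;0 0 -.03 0 0 0 0;0 0 0 0 0 0 0;0 0 0 0 0 0 0'
```

```text
time_s: 22.6
position: [0.6162, -0.2874, 0.1537]
tool_rot: [-0.031, 0.708, 0.033, 0.705]
force: [-0.2, 0.5, -1.6]
grip_width: 0.0191
time_s: 22.93
position: [0.6168, -0.288, 0.1373]
tool_rot: [-0.032, 0.707, 0.032, 0.706]
force: [-0.4, -0.1, 0.3]
grip_width: 0.0192
time_s: 23.27
position: [0.6172, -0.2882, 0.1292]
tool_rot: [-0.032, 0.707, 0.032, 0.706]
force: [0.3, -0.0, -0.8]
grip_width: 0.0191
```

```bash
python3 -m crank '0 0 -.01 0 0 0 0;0 0 0 0 0 0 0'; python3 -m crank '0 0 -.01 0 0 0 0;0 0 0 0 0 0 0'; python3 -m crank '0 0 -.01 0 0 0 0;0 0 0 0 0 0 0;0 0 0 0 0 0 0';python3 st.py
```

```text
time_s: 23.43
position: [0.6174, -0.2883, 0.128]
tool_rot: [-0.032, 0.706, 0.032, 0.706]
force: [0.0, 0.1, -0.2]
grip_width: 0.0193
time_s: 23.6
position: [0.6175, -0.2884, 0.1266]
tool_rot: [-0.032, 0.706, 0.032, 0.707]
force: [0.6, 0.1, 0.2]
grip_width: 0.0191
time_s: 23.85
position: [0.6176, -0.2884, 0.1253]
tool_rot: [-0.032, 0.706, 0.032, 0.707]
force: [0.7, -0.2, 1.2]
grip_width: 0.0195
t 23.85 p [ 0.6176 -0.2884  0.1253] jaw deg 95.17 approach [ 6.e-04 -1.e-04 -1.e+00] F [ 0.74 -0.18  1.2 ] w 0.0195 q7 2.24
```

```bash
python3 -m crank '0 0 -.01 0 0 0 0;0 0 0 0 0 0 0;0 0 0 0 0 0 0'; python3 -m crank '0 0 -.01 0 0 0 0;0 0 0 0 0 0 0;0 0 0 0 0 0 0'; python3 -m crank '0 0 -.01 0 0 0 0;0 0 0 0 0 0 0;0 0 0 0 0 0 0';python3 -m crank '0 0 -.005 0 0 0 0;0 0 0 0 0 0 0;0 0 0 0 0 0 0'
```

```text
time_s: 24.1
position: [0.6176, -0.2884, 0.1238]
tool_rot: [-0.032, 0.706, 0.032, 0.707]
force: [-0.1, 0.1, 2.5]
grip_width: 0.0192
time_s: 24.35
position: [0.6176, -0.2884, 0.1223]
tool_rot: [-0.032, 0.706, 0.032, 0.707]
force: [0.4, -0.7, 3.0]
grip_width: 0.0194
time_s: 24.6
position: [0.6176, -0.2884, 0.1208]
tool_rot: [-0.032, 0.706, 0.032, 0.707]
force: [0.2, -0.2, 3.8]
grip_width: 0.0196
time_s: 24.85
position: [0.6176, -0.2884, 0.1206]
tool_rot: [-0.032, 0.706, 0.032, 0.707]
force: [-0.2, -0.7, 6.8]
grip_width: 0.0192
```

The force jumped and z stopped at 0.1206, about 5.5 mm below first contact, so the button is at its stop. I add a little push and check.

```bash
python3 -m crank '0 0 -.003 0 0 0 0;0 0 0 0 0 0 0;0 0 0 0 0 0 0;0 0 0 0 0 0 0;0 0 0 0 0 0 0';python3 st.py
python3 - <<'E'
from plant import bot
from m import *
c=bot.camera("side");np.savez("side13.npz",**c);crop(c,220,160,460,340,3.3,"pics/side13.png")
c=bot.camera("top");crop(c,100,210,500,400,2,"pics/top13.png")
E
```

```text
time_s: 25.27
position: [0.6177, -0.2884, 0.1205]
tool_rot: [-0.032, 0.706, 0.032, 0.707]
force: [-0.8, 0.3, 7.9]
grip_width: 0.0198
t 25.27 p [ 0.6177 -0.2884  0.1205] jaw deg 95.17 approach [ 0.001  0.    -1.   ] F [-0.81  0.3   7.91] w 0.0198 q7 2.24
```

View pics/side13.png

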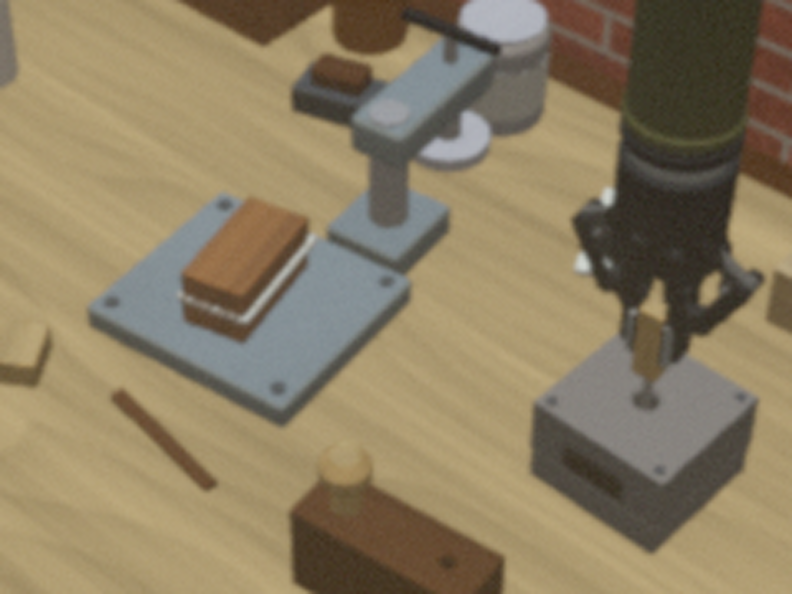

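View pics/top13.png

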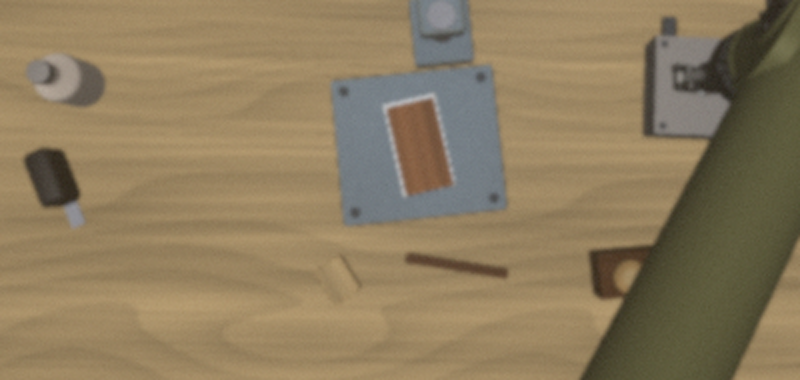

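The side crop shows the pin in the opening at (647,398), the stack square at (245,270), and the awl in the block at (345,470). The top crop shows the offcut, pencil, tape and glue where they were. I hand in.

```bash
python3 -c "
from plant import bot
print(bot.sign_off())"
```

```text
the job is handed in; nothing more can be done
None
```

I loaded the press and handed the job in at about 25 s, with the arm still gripping the pin and holding the reset button down. The sign-off reports no verdict.

- **Stack:** I took the nearer of the two white sheets (0.64 m from the base against 0.83 m) and laid it on the lower board. In the top view it sits about 2.5 mm from the board's measured centre, with angles matching to about 1°. The second board lies on the sheet with the white rim showing on all four sides, and both were released before I moved on.
- **Pin:** I reached the pin's shank through the opening and felt the button's spring at a tool height of about 0.126 m. The tool stopped at 0.1205 m with the force rising to 7.9 N, which fits the button being at its stop. That is about 5.5 mm of travel by feel; I could not read the button joint directly.
- **Other things:** In the last pictures the awl, offcut, pencil, tape and glue are where they started. I did not check the try square in the last pictures, but nothing went near it.
- **Disagreements:** The two cameras differed by 2 to 5 mm, and triangulated heights came out about 3 mm low on most things. I used differences within one view to cancel that. One colour mask failed on the two boards, so I measured their corners by hand instead.

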